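# Unlock a foot switch and test its pedal

## Robot

A 6-joint arm with a two-finger parallel gripper is mounted at the origin on the work surface. World frame = base frame: x ahead of the robot, y to its left, z up, the work surface at z = 0. Lengths are in m, angles in rad, forces in N, time in s.
With the tool pointing down it reaches from about 0.3 to 0.875 m from the base axis. Payload 6.4 kg.
Tool frame: the origin (TCP) lies midway between the tips of the shut fingers; the grasp point (between the pads) lies 19 mm behind it; z points along the fingers, y is the line along which they close (so a half turn about z gives the same grasp; the last joint's range is limited). The gripper opens to 85 mm and grips with 20 to 120 N. Pads are 22 mm wide; open, the fingers measure 114 mm over their backs; the gripper's body (76 mm by 85 mm) begins 54 mm behind the grasp point. The pads swing forward as they close: fully open they stand 13 mm farther back than shut.
Start: joints at [0.964, 0.181, 1.607, -0, 1.354, -0.206], TCP at [0.224, 0.529, 0.231] pointing down, gripper open.
Joint ranges: [-2.99, 2.99], [-0.89, 2.07], [0.3, 2.58], [-1.14, 4.28], [0, 2.63], [-3.12, 3.12]. Speed limits (rad/s): [2.57, 2.57, 3.01, 3.14, 3.14, 3.14].

## Interface

Orientations are given as a unit quaternion [w, x, y, z].
In Python, from bench import ctrl gives the robot as it stands. The module is installed in compiled form; this text tells all that it offers.
- The arm moves only by the tool move_arm, never from a script. Its argument "plan" is one flat list of numbers, 6 for each row, row after row: the shift along the world's x, y, z in units of 50 mm (1.0 is 50 mm), then the turn, a rotation vector about the world's x, y, z in rad. A call has 1 to 10 rows; each row is the pose to reach, as a shift and turn from the pose commanded when the call began; what a row does not reach only later rows make up. A row lasts 1/8 s, in which the tool goes at most 62.5 mm and 10.7 degrees, less where a joint would pass 70% of its speed; a pose out of reach is approached as far as the arm can. A call with a gripper value outside its range is refused whole. "grip" is the finger opening in mm, from 0 to 85.4, set as the call begins (left out, the last holds). The fingers move at their own pace and stop on an object; the grip force is fixed at half the most. Time passes only in rows, so rows that repeat a pose let the fingers close. It gives the time, the measured TCP pose, the force, the opening and the grip force at its end, in the units of the state.
- ctrl.get_obs(): the state, without advancing time (a new reading comes with each control period).
- ctrl.camera(name): name is "scene" or "top" or "wrist"; returns a dict with "pixels" (420x560x3 uint8, red, green, blue), "fx", "fy", "cx", "cy" (pixels), "origin" and "attitude" of the camera in the world. Camera axes: x right, y down, z forward; pixel columns grow to the right and rows downward; lengths in m; the calibration is good to about 2 mm. A picture is of the moment at which its call begins. There is no depth.
- ctrl.hand_in(): hands the job in; it is judged then, once.
The state is a dict: "time_s": time; "q": joint angles; "dq": joint speeds; "joint_efforts": joint torques, N m; "eef_pos": TCP position; "eef_rot": TCP orientation; "wrist_force": force on the tool from outside, world axes, zero at the start; "torque": the same for the moment, N m; "opening": opening from 0.0 (shut) to 1.0 (fully open); "grasp_force": force on a finger pad.
Only numpy, scipy, OpenCV 4.12 (cv2) and the standard library are available. Lean on these libraries where they do the work, as an engineer would, in place of code of your own. Each camera call takes 0.05 s, during which the arm holds its last target. There are 200 camera calls.

## Task

One of the two foot switches still has its transport lock, the L-shaped white block, pushed in from the side under its pedal. Draw the lock out sideways without forcing it against the switch and put it in the cardboard tray, then press that switch's pedal down to its stop, keep it there for a good second without ramming it, and let it come all the way up again. Do not press the other switch's pedal, and leave everything else on the bench where it is.

Things in the scene. Friction and masses are not known exactly. Their poses are not given: they have to be found in the camera images.
- switch_a: foot switch fixed to the bench, with the lock under its pedal: dark steel base plate 200 (x) x 110 (y) x 12 mm, aluminium pedal hinged across its heel. Origin: centre of the underside; x points from heel to raised toe, y to the left of that, z up. Hinge line along y at x = -80, z = 30 mm, between cheeks 40 mm tall at y = +-47 mm.
- switch_b: foot switch of the same make, size and axes as switch_a, but with no lock under its pedal; not to be pressed
- pedal_a (a joint): angle of switch_a's pedal, rad: 0 up, 0.22 down on its stop. The plate (70 mm wide, 6 mm thick, reaching 150 mm from the hinge) slopes up to the toe by 0.24 rad at 0, by 0.02 at the stop. Sprung up: 125 mm from the hinge it takes about 5 N to start and 12 N to reach the stop. With the lock in, it moves only about 0.04.
- pedal_b (a joint): the same for switch_b's pedal; it is at 0 (up)
- pedal_a_toe (a point): point on top of switch_a's pedal, on its centre line, 125 mm from the hinge, 25 mm short of the toe edge; moves with the pedal: about 62 mm above the bench at rest, 36 mm at the stop. A good point to press straight down on.
- lock: loose L-shaped white plastic block, about 0.12 kg. Footprint 24 (x) x 79 mm (y); origin at the centre of its underside, z up. Tongue 34 mm tall from y = -39.5 to 15.5 mm; upright grip 65 mm tall from y = 15.5 to 39.5 mm. Starts level on switch_a's base plate, axes along the switch's, origin at (40, 39.5, 12) mm in its frame; 35 mm of tongue is under the pedal.
- lock_grip (a point): centre of the upper part of the lock's 24 x 24 mm upright grip, 52 mm above the lock's underside, 13 mm below its top. The grip stands 20 mm clear of the pedal's edge; pinch it from above across its x faces. The lock comes out level along its +y, free of the pedal after 35 mm, with about 4 mm of play above the tongue.
- lock_mid (a point): middle of the lock, 28 mm above its origin
- tray: open cardboard tray fixed to the bench, 170 (x) x 140 (y) x 45 mm outside, walls and floor 4 mm. Origin: centre of the underside; z up.
- dome: matt black dome 56 mm wide on a steel disc 80 mm across, 78 mm tall in all; a bystander
- parts_box: open clear plastic box, 80 x 120 x 50 mm; a bystander
- jar: closed white plastic jar, 54 mm wide, 75 mm tall; a bystander
- screwdriver: screwdriver 130 mm long lying on the bench; a bystander
- notes: pad of paper notes 50 x 50 x 18 mm; a bystander
- connector_box: small grey plastic box 45 x 65 x 28 mm with a round metal socket; a bystander

How it is judged:
By the outcome, as a careful person would: the job done as asked, in the order asked, and still so for the second after the job is handed in, with the robot touching nothing.
It also fails if it takes over 54 s, if anything falls off the work surface, if the arm or the gripper's body presses on something with over 40 N, if the wrist force passes 120 N, or if a joint passes its speed limit or range.

## Working session

There is one attempt and no reset: what is moved stays moved. The work goes in short steps, Python scripts to look and compute and a tool call to move; the robot and the scene stay as the last step left them, time stands still between calls to the robot, and variables do not carry over. Pictures are saved under pics/ and viewed, at most 10 in all, crops included, and the job is handed in when it is done.

Besides the shell and the picture viewer there is one more tool, called after "Emit:" as a command line: name --argument value ..., lists and objects as JSON in quotes. move_arm: Moves the arm, as the interface text tells. Its arguments: {"type":"object","properties":{"plan":{"type":"array"},"grip":{"type":"number"}},"required":["plan"]}

```bash
mkdir -p pics; cat > h.py <<'E'
import numpy as np, cv2
from scipy.spatial.transform import Rotation as R
from bench import ctrl
def rot(a):
    a=np.array(a,float)
    return a if a.shape==(3,3) else R.from_quat(a,scalar_first=True).as_matrix()
def snap(name,f=None):
    c=ctrl.camera(name)
    if f: cv2.imwrite('pics/'+f,np.ascontiguousarray(c['pixels'][:,:,::-1]))
    return c
def ray(c,u,v,z):
    d=rot(c['attitude'])@np.array([(u-c['cx'])/c['fx'],(v-c['cy'])/c['fy'],1]);o=np.array(c['origin'])
    return o+d*(z-o[2])/d[2]
def proj(c,p):
    q=rot(c['attitude']).T@(np.array(p)-c['origin']);return [c['fx']*q[0]/q[2]+c['cx'],c['fy']*q[1]/q[2]+c['cy']]
E
python3 - <<'E'
from h import *
for n in ('top','scene'):
    c=snap(n,n+'0.png');print({k:np.round(v,3) for k,v in c.items() if k!='pixels'})
print(ctrl.get_obs())
E
```

```text
{'fx': np.float64(419.318), 'fy': np.float64(419.318), 'cx': np.float64(278.066), 'cy': np.float64(202.348), 'origin': array([ 0.379, -0.001,  0.992]), 'attitude': array([-0.078,  0.747, -0.656,  0.07 ])}
{'fx': np.float64(420.859), 'fy': np.float64(420.859), 'cx': np.float64(272.819), 'cy': np.float64(208.542), 'origin': array([1.3  , 0.433, 0.718]), 'attitude': array([-0.222,  0.432,  0.783, -0.39 ])}
{'time_s': 0.1, 'q': array([ 9.63677788e-01,  1.81453822e-01,  1.60792654e+00, -2.10492259e-05,
        1.35382954e+00, -2.06278970e-01]), 'dq': array([-0.00116139, -0.00292701, -0.00324634,  0.00159247, -0.00010717,
       -0.00034362]), 'joint_efforts': array([ 8.94434306e-04, -4.45880842e+01, -3.52239740e+01, -2.36973319e-04,
        4.12091904e-03, -2.33071052e-05]), 'eef_pos': array([0.2240388 , 0.52899862, 0.23047257]), 'eef_rot': array([-3.10437701e-04,  1.99078437e-01,  9.79983225e-01, -7.46731938e-04]), 'wrist_force': array([-0.26786439, -0.29830698,  0.45705795]), 'torque': array([ 0.05961623, -0.02934981,  0.03485739]), 'grasp_force': 0.0, 'opening': 1.0002493794648977}
```

View pics/top0.png

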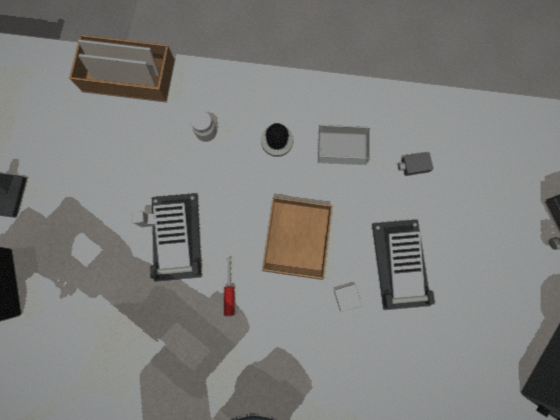

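View pics/scene0.png

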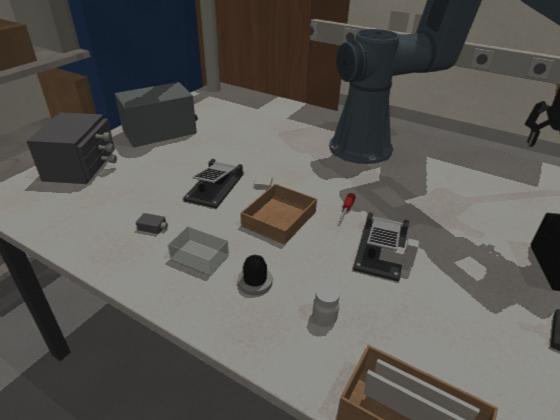

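The top view shows switch_a at about (176,237) px with its toe up-image and the white lock at its left (143,216). The tray is at (298,237) and switch_b at (402,263). In the scene view switch_a is at (383,245) and the tray at (280,212).

```bash
python3 - <<'E'
from h import *
c=snap('top'); s=snap('scene')
im=c['pixels'];crop=im[175:305,110:260]
cv2.imwrite('pics/crop.png',cv2.resize(np.ascontiguousarray(crop[:,:,::-1]),None,fx=4.6,fy=4.6,interpolation=cv2.INTER_CUBIC))
print('px->world: switch corners z=12mm')
for u,v in [(152,195),(198,194),(201,277),(152,280)]: print(u,v,ray(c,u,v,.012).round(3))
# lock grip top z=77mm
print('grip',ray(c,143,216,.077).round(3))
hsv=cv2.cvtColor(im,cv2.COLOR_RGB2HSV)
m=cv2.inRange(hsv,(5,90,60),(25,255,255));m[:120]=0;m[:,:250]=0;m[:,345:]=0
p=cv2.findNonZero(m);r=cv2.minAreaRect(p);print(r)
for u,v in cv2.boxPoints(r): print(ray(c,u,v,.045).round(3))
print('tray ctr',ray(c,*r[0],.045).round(3), im[216,143],im[216,160],im[270,155],im[216,130])
E
```

```text
px->world: switch corners z=12mm
152 195 [0.565 0.327 0.012]
198 194 [0.582 0.218 0.012]
201 277 [0.389 0.178 0.012]
152 280 [0.368 0.288 0.012]
grip [0.503 0.316 0.077]
((297.7099609375, 237.5299835205078), (60.95261001586914, 74.10478973388672), 8.130102157592773)
[0.422 0.039 0.045]
[0.591 0.038 0.045]
[ 0.589 -0.103  0.045]
[ 0.42  -0.097  0.045]
tray ctr [ 0.504 -0.031  0.045] [99 96 95] [37 38 39] [39 41 38] [149 152 151]
```

View pics/crop.png

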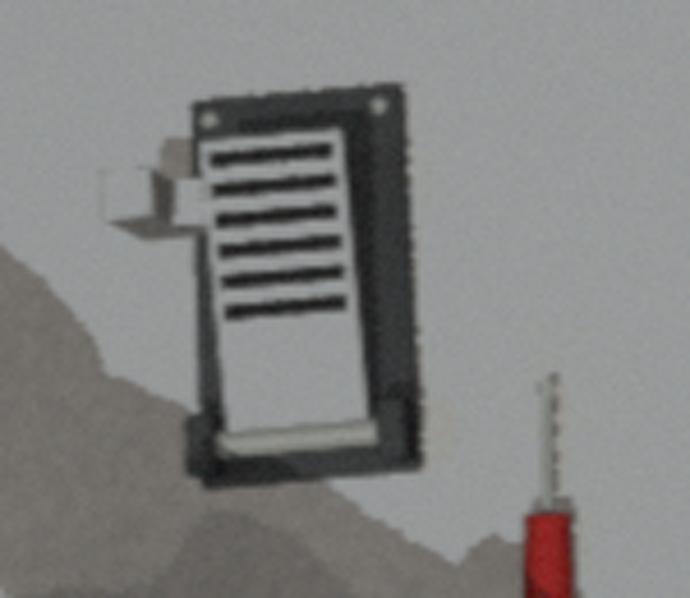

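The crop shows the plate corners at (195,102), (403,85), (422,468) and (205,488). The grip's top is centred at about (128,195), with the tongue running into the pedal at (188,200).

```bash
python3 - <<'E'
from h import *
c=snap('top')
f=lambda x,y,z: ray(c,x/4.6+110,y/4.6+175,z)[:2]
P=np.array([f(*p,.012) for p in [(195,102),(403,85),(422,468),(205,488)]])
print(P.round(4),'sizes',[np.linalg.norm(P[i]-P[(i+1)%4]).round(4) for i in range(4)])
o=P.mean(0); d=(P[0]+P[1]-P[2]-P[3]); yaw=np.arctan2(d[1],d[0]); dy=P[0]+P[3]-P[1]-P[2]; yaw2=np.arctan2(-dy[0],dy[1])
print('o',o.round(4),'yaw',yaw,yaw2)
y=(yaw*200+yaw2*110)/310; M=np.array([[np.cos(y),-np.sin(y)],[np.sin(y),np.cos(y)]])
g=o+M@[.040,.0395+.0275]; print('grip model',g.round(4),'grip seen',f(128,195,.077).round(4))
h=-.08+.125*np.cos(.24)+0
print('toe',(o+M@[h,0]).round(4),'ydir',M[:,1].round(3))
e=R.from_quat(ctrl.get_obs()['eef_rot'],scalar_first=True).as_matrix();print('tool y',e[:,1].round(3),'ang',np.arctan2(e[1,1],e[0,1]))
E
```

```text
[[0.5598 0.325 ]
 [0.5829 0.2191]
 [0.3898 0.1764]
 [0.3661 0.2822]] sizes [np.float64(0.1083), np.float64(0.1977), np.float64(0.1084), np.float64(0.1984)]
o [0.4746 0.2507] yaw 0.217768155320276 0.21759714675860004
grip model [0.4992 0.3247] grip seen [0.4985 0.3265]
toe [0.5151 0.2596] ydir [-0.216  0.976]
tool y [ 0.39   0.921 -0.001] ang 1.170011037786238
```

Emit:
move_arm --plan '[5.5, -4.06, -1.6, 0, 0, -0.952, 5.5, -4.06, -1.6, 0, 0, -0.952, 5.5, -4.06, -1.6, 0, 0, -0.952, 5.5, -4.06, -1.6, 0, 0, -0.952, 5.5, -4.06, -1.6, 0, 0, -0.952, 5.5, -4.06, -1.6, 0, 0, -0.952, 5.5, -4.06, -1.6, 0, 0, -0.952, 5.5, -4.06, -1.6, 0, 0, -0.952, 5.5, -4.06, -1.6, 0, 0, -0.952, 5.5, -4.06, -1.6, 0, 0, -0.952]' --grip 85

```text
time_s: 1.5
eef_pos: [0.4986, 0.3274, 0.1517]
eef_rot: [0.0, 0.625, 0.78, 0.0]
wrist_force: [0.4, 0.3, -0.2]
opening: 1.0
grasp_force: 0.0
```

```bash
python3 - <<'E'
from h import *
c=snap('wrist','w1.png');o=ctrl.get_obs()
e=R.from_quat(o['eef_rot'],scalar_first=True).as_matrix()
print(o['eef_pos'],e.round(3),o['q'].round(2),c['origin'])
for p in [(.499,.3255,.077),(.499,.3255,.045)]: print(proj(c,p))
d=np.array([np.cos(.2177),np.sin(.2177)]);n=np.array([-d[1],d[0]])
for a,b in [(1,1),(1,-1),(-1,-1),(-1,1)]:
    print('exp corner',np.round(proj(c,[*(np.array([.499,.3255])+.012*a*d+.012*b*n),.077]),1))
E
```

```text
[0.49871791 0.32730172 0.15168959] [[-0.218  0.976  0.   ]
 [ 0.976  0.218  0.   ]
 [ 0.     0.001 -1.   ]] [0.38 0.31 1.62 0.   1.21 0.16] [0.47912517 0.40987225 0.29439719]
[np.float64(283.0602409654762), np.float64(224.54858420333034)]
[np.float64(282.88413293852125), np.float64(208.0564238580467)]
exp corner [302.3 206.8]
exp corner [301.5 241.8]
exp corner [264.5 241.7]
exp corner [264.  206.7]
```

View pics/w1.png

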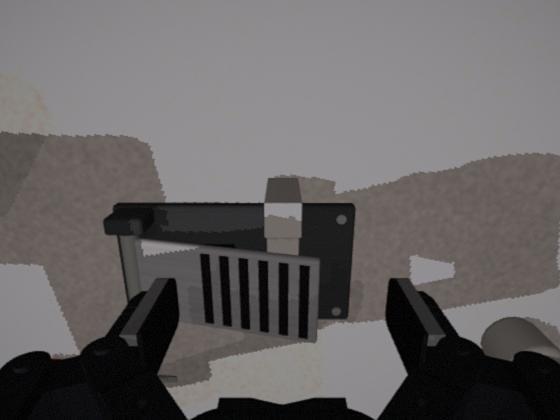

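The wrist view shows the grip's top face at columns 265–302, rows 203–238, within about 2 mm of the estimate and almost exactly under the TCP. I'll go straight down.

Emit:
move_arm --plan '[0, 0.02, -0.6, 0, 0, 0, 0, 0.02, -1.2, 0, 0, 0, 0, 0.02, -1.7, 0, 0, 0, 0, 0.02, -2.0, 0, 0, 0, 0, 0.02, -2.1, 0, 0, 0, 0, 0.02, -2.1, 0, 0, 0]'

```text
time_s: 2.3
eef_pos: [0.4996, 0.3277, 0.0467]
eef_rot: [0.0, 0.626, 0.78, 0.0]
wrist_force: [0.1, -0.6, -0.2]
opening: 0.995
grasp_force: 0.0
```

Emit:
move_arm --plan '[0, 0, 0, 0, 0, 0, 0, 0, 0, 0, 0, 0, 0, 0, 0, 0, 0, 0, 0, 0, 0, 0, 0, 0, 0, 0, 0, 0, 0, 0, 0, 0, 0, 0, 0, 0]' --grip 10

```text
time_s: 3.05
eef_pos: [0.4995, 0.3276, 0.0467]
eef_rot: [0.0, 0.626, 0.78, 0.0]
wrist_force: [-2.0, 0.4, 4.7]
opening: 0.271
grasp_force: 59.0
```

Emit:
move_arm --plan '[0, 0, 0.02, 0, 0, 0, -0.02, 0.1, 0.03, 0, 0, 0, -0.06, 0.26, 0.03, 0, 0, 0, -0.1, 0.46, 0.03, 0, 0, 0]'

```text
time_s: 3.55
eef_pos: [0.494, 0.351, 0.0475]
eef_rot: [-0.0, 0.626, 0.78, -0.0]
wrist_force: [-0.2, -0.6, -0.9]
opening: 0.268
grasp_force: 58.7
```

Emit:
move_arm --plan '[-0.04, 0.2, 0, 0, 0, 0, -0.1, 0.45, 0, 0, 0, 0, -0.16, 0.75, 0, 0, 0, 0, -0.16, 0.75, 0.3, 0, 0, 0, -0.16, 0.75, 1.2, 0, 0, 0, -0.16, 0.75, 2.2, 0, 0, 0, -0.16, 0.75, 2.6, 0, 0, 0, -0.16, 0.75, 2.6, 0, 0, 0]'

```text
time_s: 4.55
eef_pos: [0.4873, 0.3883, 0.1798]
eef_rot: [0.001, 0.626, 0.78, 0.002]
wrist_force: [-0.4, -0.4, -1.2]
opening: 0.272
grasp_force: 59.0
```

```bash
python3 - <<'E'
from h import *
c=snap('scene','s1.png');o=ctrl.get_obs();print(o['eef_pos'],o['opening'],o['grasp_force'],o['wrist_force'])
E
```

```text
[0.48617999 0.38769238 0.17753396] 0.27585647479419334 58.95865201950073 [-0.22040916 -0.24606085 -1.45827435]
```

View pics/s1.png

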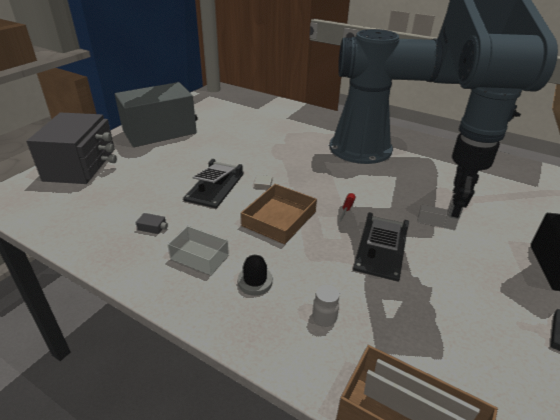

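The scene view shows the lock clear of the switch and held by the gripper at about (440,215) px, with switch_a at (383,245) and the tray at (280,212). Next I carry it over the tray.

Emit:
move_arm --plan '[0.02, -0.4, 0, 0, 0, 0, 0.05, -1.2, 0, 0, 0, 0, 0.08, -2.2, 0, 0, 0, 0, 0.11, -3.3, 0, 0, 0, 0, 0.14, -4.4, 0, 0, 0, 0, 0.17, -5.5, 0, 0, 0, 0, 0.2, -6.5, 0, 0, 0, 0, 0.23, -7.3, 0, 0, 0, 0, 0.24, -7.84, 0, 0, 0, 0, 0.24, -7.84, 0, 0, 0, 0]'

```text
time_s: 5.85
eef_pos: [0.4967, -0.0062, 0.176]
eef_rot: [-0.001, 0.627, 0.779, -0.001]
wrist_force: [-0.3, 1.4, -2.4]
opening: 0.273
grasp_force: 59.0
```

```bash
python3 - <<'E'
from h import *
c=snap('wrist','w2.png');o=ctrl.get_obs();print(o['eef_pos'],o['q'].round(2),o['grasp_force'])
E
```

```text
[ 0.49684626 -0.00499331  0.17613467] [-0.25  0.07  1.85  0.    1.23 -0.46] 58.99018406867981
```

View pics/w2.png

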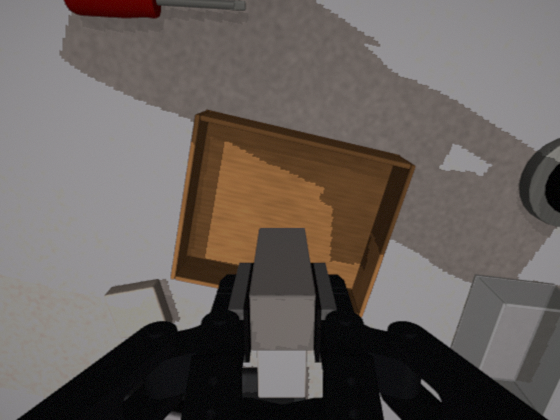

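The wrist view shows the lock held level, with the tray's rim corners at (203,113), (412,165) and (175,277). I'll check those against the estimate.

```bash
python3 - <<'E'
from h import *
c=snap('wrist')
for p in [(203,113),(412,165),(175,277)]: print(ray(c,*p,.045).round(4))
E
```

```text
[0.4263 0.0438 0.045 ]
[0.5869 0.0397 0.045 ]
[ 0.4229 -0.0949  0.045 ]
```

Emit:
move_arm --plan '[0, 0.04, -0.4, 0, 0, 0, 0, 0.04, -1.0, 0, 0, 0, 0, 0.04, -1.6, 0, 0, 0, 0, 0.04, -2.1, 0, 0, 0, 0, 0.04, -2.4, 0, 0, 0, 0, 0.04, -2.55, 0, 0, 0, 0, 0.04, -2.64, 0, 0, 0, 0, 0.04, -2.69, 0, 0, 0, 0, 0.04, -2.71, 0, 0, 0, 0, 0.04, -2.71, 0, 0, 0]'

```text
time_s: 7.2
eef_pos: [0.4986, -0.0022, 0.0427]
eef_rot: [0.0, 0.626, 0.78, 0.0]
wrist_force: [-0.5, -0.1, -0.9]
opening: 0.272
grasp_force: 59.0
```

Emit:
move_arm --plan '[0, 0, -0.03, 0, 0, 0, 0, 0, -0.06, 0, 0, 0, 0, 0, -0.08, 0, 0, 0, 0, 0, -0.08, 0, 0, 0]'

```text
time_s: 7.7
eef_pos: [0.4984, -0.0021, 0.0388]
eef_rot: [-0.0, 0.626, 0.78, -0.0]
wrist_force: [-3.0, -0.1, 5.4]
opening: 0.273
grasp_force: 59.8
```

Emit:
move_arm --plan '[0, 0, 0, 0, 0, 0, 0, 0, 0, 0, 0, 0, 0, 0, 0, 0, 0, 0, 0, 0, 0, 0, 0, 0]' --grip 52

```text
time_s: 8.2
eef_pos: [0.4983, -0.002, 0.0382]
eef_rot: [-0.0, 0.626, 0.78, -0.0]
wrist_force: [0.7, 0.4, -0.1]
opening: 0.61
grasp_force: 0.0
```

Emit:
move_arm --plan '[0, 0, 0.2, 0, 0, 0, 0, 0, 0.8, 0, 0, 0, 0, 0, 1.6, 0, 0, 0, 0, 0, 2.4, 0, 0, 0, 0, 0, 2.8, 0, 0, 0, 0, 0, 2.8, 0, 0, 0]'

```text
time_s: 8.95
eef_pos: [0.4997, -0.0024, 0.1807]
eef_rot: [0.002, 0.626, 0.78, 0.001]
wrist_force: [-0.3, -0.1, -0.3]
opening: 0.61
grasp_force: 0.0
```

Emit:
move_arm --plan '[0.03, 0.4, 0, 0, 0, 0, 0.08, 1.3, 0, 0, 0, 0, 0.14, 2.3, 0, 0, 0, 0, 0.2, 3.3, 0, 0, 0, 0, 0.26, 4.3, 0, 0, 0, 0, 0.31, 5.0, 0, 0, 0, 0, 0.32, 5.26, -0.4, 0, 0, 0, 0.32, 5.26, -1.0, 0, 0, 0, 0.32, 5.26, -1.5, 0, 0, 0, 0.32, 5.26, -1.5, 0, 0, 0]' --grip 0

```text
time_s: 10.2
eef_pos: [0.5114, 0.2594, 0.0992]
eef_rot: [-0.002, 0.626, 0.78, -0.003]
wrist_force: [-0.3, -0.1, 0.9]
opening: -0.003
grasp_force: 0.0
```

```bash
python3 - <<'E'
from h import *
c=snap('wrist','w3.png');t=snap('top','t3.png');o=ctrl.get_obs();print(o['eef_pos'],o['opening'],o['wrist_force'])
print(proj(c,(.515,.2605,.062)),proj(c,o['eef_pos']))
E
```

```text
[0.51399167 0.26022415 0.10260673] -0.0024072289579642908 [-0.00124287  0.95943755  0.68370098]
[np.float64(291.10196634188657), np.float64(246.44198657048028)] [np.float64(290.2162208786983), np.float64(286.6453310514087)]
```

View pics/w3.png

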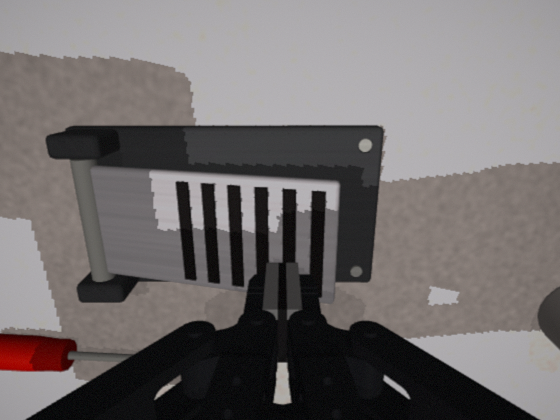

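View pics/t3.png

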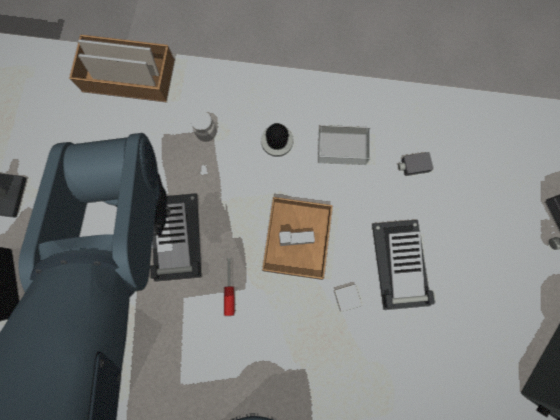

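The lock lies in the tray at (297,237) in the top view. The shut fingers are over the pedal's toe area, whose edges in the wrist view are at rows 183–292 and column 338. I'll shift about 3 mm and press gently.

Emit:
move_arm --plan '[0.05, 0.07, -0.3, 0, 0, 0, 0.05, 0.07, -0.6, 0, 0, 0, 0.05, 0.07, -0.75, 0, 0, 0, 0.05, 0.07, -0.85, 0, 0, 0, 0.05, 0.07, -0.95, 0, 0, 0, 0.05, 0.07, -1.04, 0, 0, 0, 0.05, 0.07, -1.12, 0, 0, 0, 0.05, 0.07, -1.18, 0, 0, 0]'

```text
time_s: 11.3
eef_pos: [0.5195, 0.265, 0.0462]
eef_rot: [0.002, 0.626, 0.78, 0.002]
wrist_force: [1.1, -0.8, 7.5]
opening: 0.003
grasp_force: 4.1
```

Emit:
move_arm --plan '[0, 0, -0.03, 0, 0, 0, 0, 0, -0.06, 0, 0, 0, 0, 0, -0.09, 0, 0, 0, 0, 0, -0.12, 0, 0, 0, 0, 0, -0.14, 0, 0, 0, 0, 0, -0.15, 0, 0, 0]'

```text
time_s: 12.05
eef_pos: [0.5202, 0.2652, 0.0394]
eef_rot: [0.002, 0.626, 0.78, 0.003]
wrist_force: [1.9, -0.2, 10.0]
opening: 0.004
grasp_force: 4.8
```

Emit:
move_arm --plan '[0, 0, -0.02, 0, 0, 0, 0, 0, -0.04, 0, 0, 0, 0, 0, -0.05, 0, 0, 0, 0, 0, -0.05, 0, 0, 0]'

```text
time_s: 12.55
eef_pos: [0.5203, 0.2652, 0.0371]
eef_rot: [0.002, 0.626, 0.78, 0.003]
wrist_force: [1.7, 0.7, 10.2]
opening: -0.0
grasp_force: 5.0
```

Emit:
move_arm --plan '[0, 0, -0.02, 0, 0, 0, 0, 0, -0.03, 0, 0, 0, 0, 0, -0.03, 0, 0, 0]'

```text
time_s: 12.92
eef_pos: [0.5204, 0.2652, 0.0356]
eef_rot: [0.002, 0.626, 0.78, 0.003]
wrist_force: [2.8, 0.0, 10.5]
opening: 0.001
grasp_force: 5.2
```

Emit:
move_arm --plan '[0, 0, -0.02, 0, 0, 0, 0, 0, -0.03, 0, 0, 0, 0, 0, -0.03, 0, 0, 0]'

```text
time_s: 13.3
eef_pos: [0.5205, 0.2653, 0.0352]
eef_rot: [0.002, 0.626, 0.78, 0.003]
wrist_force: [-0.0, -2.0, 19.4]
opening: -0.001
grasp_force: 9.8
```

The force has jumped to 19 N and the downward motion has stopped, so the pedal is on its stop. I'll hold it there.

Emit:
move_arm --plan '[0, 0, 0, 0, 0, 0, 0, 0, 0, 0, 0, 0, 0, 0, 0, 0, 0, 0, 0, 0, 0, 0, 0, 0, 0, 0, 0, 0, 0, 0, 0, 0, 0, 0, 0, 0, 0, 0, 0, 0, 0, 0, 0, 0, 0, 0, 0, 0, 0, 0, 0, 0, 0, 0, 0, 0, 0, 0, 0, 0]'

```text
time_s: 14.55
eef_pos: [0.5205, 0.2653, 0.0352]
eef_rot: [0.002, 0.626, 0.78, 0.003]
wrist_force: [-1.2, -1.7, 20.1]
opening: 0.002
grasp_force: 9.7
```

Emit:
move_arm --plan '[0, 0, 0, 0, 0, 0, 0, 0, 0, 0, 0, 0, 0, 0, 0, 0, 0, 0, 0, 0, 0, 0, 0, 0]'

```text
time_s: 15.05
eef_pos: [0.5204, 0.2653, 0.0352]
eef_rot: [0.002, 0.626, 0.78, 0.003]
wrist_force: [-1.6, -2.4, 19.0]
opening: -0.003
grasp_force: 9.7
```

Emit:
move_arm --plan '[0, 0, 0.08, 0, 0, 0, 0, 0, 0.2, 0, 0, 0, 0, 0, 0.35, 0, 0, 0, 0, 0, 0.5, 0, 0, 0, 0, 0, 0.7, 0, 0, 0, 0, 0, 1.2, 0, 0, 0, 0, 0, 2.0, 0, 0, 0, 0, 0, 2.8, 0, 0, 0, 0, 0, 3.2, 0, 0, 0, 0, 0, 3.2, 0, 0, 0]'

```text
time_s: 16.3
eef_pos: [0.518, 0.2648, 0.1932]
eef_rot: [0.001, 0.626, 0.78, 0.002]
wrist_force: [0.4, -0.1, -0.9]
opening: 0.001
grasp_force: 0.0
```

Emit:
move_arm --plan '[0, 0.8, 0, 0, 0, 0, 0, 2.0, 0, 0, 0, 0, 0, 3.0, 0, 0, 0, 0, 0, 3.5, 0, 0, 0, 0, 0, 3.5, 0, 0, 0, 0, 0, 3.5, 0, 0, 0, 0]'

```text
time_s: 17.05
eef_pos: [0.5163, 0.4385, 0.1896]
eef_rot: [-0.0, 0.626, 0.78, -0.001]
wrist_force: [1.0, -0.7, -0.0]
opening: -0.001
grasp_force: 0.0
```

```bash
python3 - <<'E'
from h import *
c=snap('scene','s4.png');o=ctrl.get_obs();print(o['time_s'],o['eef_pos'],o['wrist_force'])
E
```

```text
17.1 [0.51660399 0.43822954 0.19014059] [-0.12313537 -0.75577008 -0.36596535]
```

View pics/s4.png

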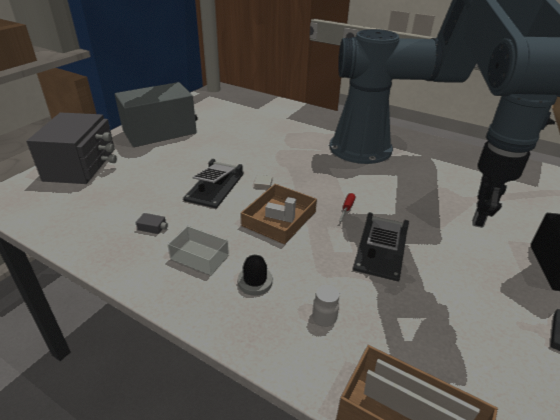

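The lock stands in the tray at (281,211), pedal_a is up again at (385,233), the other items look unmoved and the arm is clear.

```bash
python3 -c "
from bench import ctrl
print(ctrl.hand_in())"
```

```text
the job is handed in; nothing more can be done
None
```

The lock is in the tray, switch_a's pedal was held on its stop for about 1.75 s at roughly 20 N and came back up, and the job was handed in at about 17 s (no verdict was returned).

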